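# Empty the slanted tube down the chute

### The arm

A 6-joint arm with a two-finger parallel gripper is mounted at the origin on the work surface. World frame = base frame: x ahead of the robot, y to its left, z up, the work surface at z = 0. Lengths are in m, angles in rad, forces in N, time in s.
With the tool pointing down it reaches from about 0.25 to 0.725 m from the base axis. Payload 4 kg.
Tool frame: the origin (TCP) lies at the very end of the fingers, on their centre line; the grasp point (between the pads) lies 19 mm behind it; z points along the fingers, y is the line along which they close (so a half turn about z gives the same grasp; the last joint's range is limited). The gripper opens to 85 mm and grips with 20 to 120 N. Pads are 22 mm wide; open, the fingers measure 114 mm over their backs; the gripper's body (76 mm by 85 mm) begins 54 mm behind the grasp point. The pads swing forward as they close: fully open they stand 13 mm farther back than shut.
Start: joints at [1.245, 0.241, 0.005, 1.335, 0, 1.571], TCP at [0.16, 0.474, 0.231] pointing down, gripper open.
Joint ranges: [-2.72, 2.72], [-1.05, 1.87], [-1.09, 1.28], [-1.99, 2.15], [-1.42, 1.44], [-3.14, 3.14]. Speed limits (rad/s): [2.79, 2.79, 3.14, 3.14, 3.14, 3.14].

### API

Orientations are given as a unit quaternion [x, y, z, w].
In Python, from workcell import bot, vision, workorder gives the robot as it stands.
- The arm moves only by the shell command python3 -m creep 'ROWS' [OPENING]. ROWS is JSON, a list of rows, each a list of 2 entries, a list of its own where there are three numbers: the shift along the tool's x, y, z in mm, then the turn, a rotation vector about the tool's x, y, z in rad. In form: [[[dx, dy, dz], [wx, wy, wz]], ...]. A call has 1 to 12 rows; each row shifts and turns the commanded pose from where the row before left it, along the tool's axes as they then stand; what a row does not reach is not made up. A row lasts 1/8 s, in which the tool goes at most 62.5 mm and 10.7 degrees, less where a joint would pass 70% of its speed; a pose out of reach is approached as far as the arm can. A call is refused whole if a number of a shift passes 62.5 or a number of a turn 0.188, either way. A call with a gripper value outside its range is refused whole. OPENING is the finger opening in mm, from 0 to 85.4, set as the call begins (- or left out, the last holds). The fingers move at their own pace and stop on an object; the grip force is fixed at half the most. Time passes only in rows, so rows that do not move let the fingers close. It gives the time, the measured TCP pose, the force, the opening and the grip force at its end, in the units of the state.
- bot.get_obs(): the state, without advancing time (a new reading comes with each control period).
- vision.camera(name): name is "side" or "top"; returns a dict with "image" (384x512x3 uint8, blue, green, red), "z_map" (384x512 float32, m along the optical axis (not along the pixel's ray), 0 where there is no reading), "K" (3x3 intrinsics, pixels), "rvec" (rotation vector, rad) and "tvec" (3), from world to camera coordinates, as OpenCV has them. Camera axes: x right, y down, z forward; pixel columns grow to the right and rows downward; lengths in m; the calibration is good to about 2 mm. A picture is of the moment at which its call begins.
- workorder.job_done(): hands the job in; it is judged then, once.
Trained networks look in a picture, given as the dict that the camera call returned (one of the last four; its "shot" number tells which), for a name from the list of things; names that differ only in an ending like _2 or _b are one class to them, and where a whole thing is asked for, a point or a joint stands for the part that bears it (a point fixed in the world has none). Each returns a list of dicts, best first, with "score" (0 to 1); they miss things now and then, are a little off and sometimes report something else, mostly with a low value. They report only what shows in the picture. A call takes as long as a camera call. They do not tell look-alikes from the thing itself.
- vision.spot_in(picture, query): "position" ([column, row] in pixels, amid what is visible of it).
- vision.place_of(picture, query): "position" ([column, row] in pixels: a listed point, or the origin of a listed thing).
The state is a dict: "clock": time; "joint_pos": joint angles; "joint_vel": joint speeds; "tau": joint torques, N m; "eef_pos": TCP position; "tool_rot": TCP orientation; "ft_force": force on the tool from outside, world axes, zero at the start; "ft_torque": the same for the moment, N m; "grip_width": finger opening in m; "grasp_force": force on a finger pad.
Only numpy, scipy, OpenCV 4.12 (cv2) and the standard library are available. Lean on these libraries where they do the work, as an engineer would, in place of code of your own. Each camera call takes 0.05 s, during which the arm holds its last target. There are 200 camera calls.

### The job

Draw the amber glass tube out of the slanted blue rack without spilling it, tip its three steel balls into the chute so that they all roll down into the lidded crate, and keep hold of the tube: finish with it still gripped, raised in the air higher than the chute's inlet, mouth slanting plainly below level, touching nothing but the fingers. Leave the disc, the bracket, the crank arm and the spare tube where they are.

Things in the scene. Friction and masses are not known exactly. Their poses are not given: they have to be found in the camera images.
- tube: amber glass tube holding the three balls: outer diameter 30 mm, length 110 mm, inner diameter 24 mm, base 6 mm thick, open mouth, about 110 g, brass band round its base. Origin: centre of the underside of its base; its z axis runs along the tube to the mouth. It starts in the rack leaning 45 degrees, 46 mm deep in the socket, 64 mm standing out
- tube_mouth (a point): centre of that tube's mouth, 110 mm along the tube from its origin
- rack: fixed rack: grey base 150 x 100 x 12 mm with a blue 64 mm square block leaning 45 degrees, with one blind socket, 33 mm diameter, 46 mm deep, square to its leaning top face. Origin: centre of the base underside. The socket opens along the rack's (-x, +z) at 45 degrees, so the tube's mouth leans to the rack's -x. Block top 92 mm above the bench
- rack_seat (a point): centre of the flat bottom of the rack's socket, where the tube's base rests
- hopper: fixed wooden chute and clear-lidded crate, one piece. Origin: on the bench under the middle of the chute inlet. Trough along y, from its closed upper end (y = +60 mm) down at 18 degrees to y = -210 mm, inside the crate; 130 mm wide inside in x; side and end walls 10 mm thick, 45 mm high. Crate 200 (x) x 180 (y) x 136 mm high, y = -190 to -370 mm, lid fixed; the chute is the only way in
- chute_inlet (a point): point on the chute's floor in the middle of its inlet, 147 mm above the bench; the side walls beside it end 190 mm above the bench, the upper end wall, 55 mm away in +y, ends 209 mm above the bench
- crate_floor (a point): centre of the crate's inner floor, 8 mm above the bench; inside 180 (x) x 160 (y) mm; axes as the hopper's
- ball1_center (a point): bright steel ball, 16 mm diameter, 17 g; this point is its centre. At the start it lies in the tube (the three in a row from the tube's base)
- ball2_center (a point): bright steel ball, 16 mm diameter, 17 g; this point is its centre. At the start it lies in the tube (the three in a row from the tube's base)
- ball3_center (a point): bright steel ball, 16 mm diameter, 17 g; this point is its centre. At the start it lies in the tube (the three in a row from the tube's base)
- disc: brass counterweight disc lying on the bench, 68 mm diameter, 26 mm high with its hub; origin at the centre of its underside. A bystander
- bracket: pewter-grey cast angle bracket, 70 x 45 x 58 mm high; origin at the centre of its underside. A bystander
- crank: red crank arm lying on the bench, 120 mm long along its x axis, 34 mm wide, with an upright dark wooden grip 50 mm high at its +x end; origin at the centre of its underside. A bystander
- spare: the spare tube: an empty amber glass tube of the same size, standing upright in a blue 70 mm square, 50 mm high stand, its top 118 mm above the bench; origin at the centre of its base. A bystander
Mind the look-alikes: they are no part of the job. What is shaped like the tube but green or turquoise is not meant.

How it is judged:
On the way, in this order (a step that is already met when the one before it is completed fails the run):
1. the tube is gripped and drawn clear of the rack's socket, with all three balls still in it and its mouth above level (distance between tube and rack_seat above 0.055 m and contact force between tube and rack below 0.3 N and contact force between the fingers and tube above 1 N and angle between tube's own z axis and vertical below 1.5 rad and z of ball1_center in the frame of tube between 0 and 0.115 m and x of ball1_center in the frame of tube between -0.016 and 0.016 m and y of ball1_center in the frame of tube between -0.016 and 0.016 m and z of ball2_center in the frame of tube between 0 and 0.115 m and x of ball2_center in the frame of tube between -0.016 and 0.016 m and y of ball2_center in the frame of tube between -0.016 and 0.016 m and z of ball3_center in the frame of tube between 0 and 0.115 m and x of ball3_center in the frame of tube between -0.016 and 0.016 m and y of ball3_center in the frame of tube between -0.016 and 0.016 m), for 0.1 s.
2. all three balls are in the crate, while the tube is held tipped (x of ball1_center in the frame of crate_floor between -0.095 and 0.095 m and y of ball1_center in the frame of crate_floor between -0.085 and 0.085 m and z of ball1_center in the frame of crate_floor between -0.005 and 0.06 m and x of ball2_center in the frame of crate_floor between -0.095 and 0.095 m and y of ball2_center in the frame of crate_floor between -0.085 and 0.085 m and z of ball2_center in the frame of crate_floor between -0.005 and 0.06 m and x of ball3_center in the frame of crate_floor between -0.095 and 0.095 m and y of ball3_center in the frame of crate_floor between -0.085 and 0.085 m and z of ball3_center in the frame of crate_floor between -0.005 and 0.06 m and angle between tube's own z axis and vertical above 1.62 rad and contact force between the fingers and tube above 1 N), for 0.2 s.
At the end, for the whole second after the job is handed in: All three balls in the crate; tube still gripped and still, base and mouth both over 150 mm above the bench, mouth at least 5 degrees below level, touching neither rack nor chute nor crate; disc, bracket, crank arm and spare tube within 30 mm of their starts (x of ball1_center in the frame of crate_floor between -0.095 and 0.095 m and y of ball1_center in the frame of crate_floor between -0.085 and 0.085 m and z of ball1_center in the frame of crate_floor between -0.005 and 0.06 m and x of ball2_center in the frame of crate_floor between -0.095 and 0.095 m and y of ball2_center in the frame of crate_floor between -0.085 and 0.085 m and z of ball2_center in the frame of crate_floor between -0.005 and 0.06 m and x of ball3_center in the frame of crate_floor between -0.095 and 0.095 m and y of ball3_center in the frame of crate_floor between -0.085 and 0.085 m and z of ball3_center in the frame of crate_floor between -0.005 and 0.06 m and contact force between tube and rack below 0.3 N and contact force between tube and hopper below 0.3 N and angle between tube's own z axis and vertical above 1.66 rad and contact force between the fingers and tube above 1 N and height (world z) of each of tube, tube_mouth above 0.15 m and linear speed of tube below 0.05 m/s and distance of each of disc, bracket, crank, spare from where it was at the start of the episode below 0.03 m); the arm keeps its last pose, push and grip.
It fails at once if the disc is pushed or carried off by more than 30 mm (distance of disc from where it was at the start of the episode above 0.03 m).
It fails at once if the bracket is pushed or carried off by more than 30 mm (distance of bracket from where it was at the start of the episode above 0.03 m).
It fails at once if the crank arm is pushed or carried off by more than 30 mm (distance of crank from where it was at the start of the episode above 0.03 m).
It fails at once if the spare tube is pushed or carried off by more than 30 mm (distance of spare from where it was at the start of the episode above 0.03 m).
It also fails if it takes over 45 s, if anything falls off the work surface, if the arm or the gripper's body presses on something with over 40 N, if the wrist force passes 120 N, or if a joint passes its speed limit or range.

## Working session

There is one attempt and no reset: what is moved stays moved. The work goes in short steps, Python scripts to look and compute and a shell command to move; the robot and the scene stay as the last step left them, time stands still between calls to the robot, and variables do not carry over. Pictures are saved under pics/ and viewed, at most 10 in all, crops included, and the job is handed in when it is done.

```bash
mkdir -p pics; ls
cat > h.py <<'E'
import numpy as np, cv2
from workcell import bot, vision, workorder
from scipy.spatial.transform import Rotation as R
def w(pic,px,z=None):
    K=pic['K'];Rm=cv2.Rodrigues(np.array(pic['rvec'],float))[0];t=np.array(pic['tvec'],float).ravel()
    u,v=px;r=np.linalg.inv(K)@[u,v,1.]
    c=-Rm.T@t;d=Rm.T@r
    if z is None:
        zz=pic['z_map'][int(round(v)),int(round(u))]; return c+d*zz
    return c+d*(z-c[2])/d[2]
def proj(pic,P):
    return cv2.projectPoints(np.array(P,float).reshape(-1,3),np.array(pic['rvec'],float),np.array(pic['tvec'],float),np.array(pic['K'],float),None)[0].reshape(-1,2)
def cloud(pic):
    K=pic['K'];Rm=cv2.Rodrigues(np.array(pic['rvec'],float))[0];t=np.array(pic['tvec'],float).ravel()
    z=pic['z_map'];v,u=np.mgrid[:384,:512]
    c=np.stack([(u-K[0,2])/K[0,0]*z,(v-K[1,2])/K[1,1]*z,z],-1)
    return (c-t)@Rm
E
python3 - <<'E'
from h import *
np.set_printoptions(precision=3,suppress=True)
ims=[]
for n in('top','side'):
    p=vision.camera(n); cv2.imwrite(f'pics/{n}0.png',p['image'])
    for q in('tube','tube_mouth','rack','rack_seat','hopper','chute_inlet','crate_floor','disc','bracket','crank','spare'):
        f=vision.place_of(p,q)[:3]
        print(n,q,[(np.round(d['position']).tolist(),round(d['score'],2),w(p,d['position']).round(3).tolist()) for d in f])
print(bot.get_obs())
E
```

```text
pics
top tube [([220.0, 232.0], 0.87, [0.453, 0.151, -0.004]), ([206.0, 248.0], 0.73, [0.402, 0.195, 0.027]), ([201.0, 185.0], 0.65, [0.596, 0.201, 0.093])]
top tube_mouth [([179.0, 263.0], 0.86, [0.356, 0.281, 0.029]), ([254.0, 232.0], 0.7, [0.449, 0.038, 0.029])]
top rack [([201.0, 188.0], 0.89, [0.59, 0.201, 0.082])]
top rack_seat [([197.0, 183.0], 0.88, [0.604, 0.215, 0.089])]
top hopper [([282.0, 194.0], 0.81, [0.554, -0.049, 0.155])]
top chute_inlet [([283.0, 193.0], 0.77, [0.556, -0.054, 0.152])]
top crate_floor []
top disc [([187.0, 204.0], 0.74, [0.539, 0.246, 0.094]), ([261.0, 144.0], 0.64, [0.744, 0.007, 0.024]), ([200.0, 184.0], 0.34, [0.602, 0.204, 0.094])]
top bracket [([129.0, 224.0], 0.82, [0.486, 0.452, 0.011])]
top crank [([208.0, 141.0], 0.47, [0.763, 0.188, 0.014])]
top spare [([134.0, 174.0], 0.53, [0.641, 0.422, 0.071])]
side tube [([239.0, 270.0], 0.82, [0.603, 0.252, 0.083]), ([303.0, 260.0], 0.72, [0.457, 0.145, 0.004]), ([320.0, 284.0], 0.7, [0.41, 0.22, 0.022])]
side tube_mouth [([342.0, 314.0], 0.87, [0.35, 0.284, 0.007]), ([268.0, 263.0], 0.73, [0.537, 0.
[... 323 characters left out ...]
1])]
side disc [([206.0, 208.0], 0.88, [0.742, 0.024, 0.018])]
side bracket [([279.0, 377.0], 0.83, [0.478, 0.461, 0.019])]
side crank [([180.0, 263.0], 0.76, [0.765, 0.211, 0.011])]
side spare [([204.0, 359.0], 0.83, [0.638, 0.463, 0.049])]
{'clock': 1.2, 'joint_pos': array([1.245, 0.241, 0.005, 1.335, 0.   , 1.571]), 'joint_vel': array([-0.001,  0.   ,  0.001,  0.002,  0.001, -0.   ]), 'tau': array([ -0.001, -37.222,  25.269,   0.001,  -0.   ,   0.   ]), 'eef_pos': array([0.16 , 0.474, 0.231]), 'tool_rot': array([ 0.162,  0.987, -0.   , -0.   ]), 'ft_force': array([-0.425, -0.259, -0.064]), 'ft_torque': array([ 0.005,  0.028, -0.017]), 'grasp_force': 0.0, 'grip_width': 0.08556717445145745}
```

Run:
```python
import cv2
a=cv2.imread('pics/top0.png');b=cv2.imread('pics/side0.png')
cv2.imwrite('pics/t1.png',cv2.resize(a[100:310,90:370],None,fx=2.8,fy=2.8,interpolation=cv2.INTER_CUBIC))
cv2.imwrite('pics/s1.png',cv2.resize(b[100:384,140:400],None,fx=2.1,fy=2.1,interpolation=cv2.INTER_CUBIC))
```

```text
(no output)
```

View pics/t1.png

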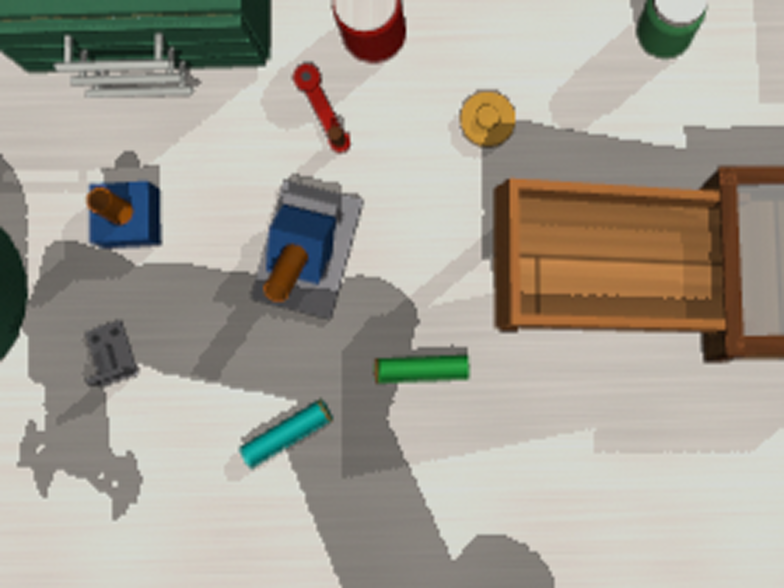

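View pics/s1.png

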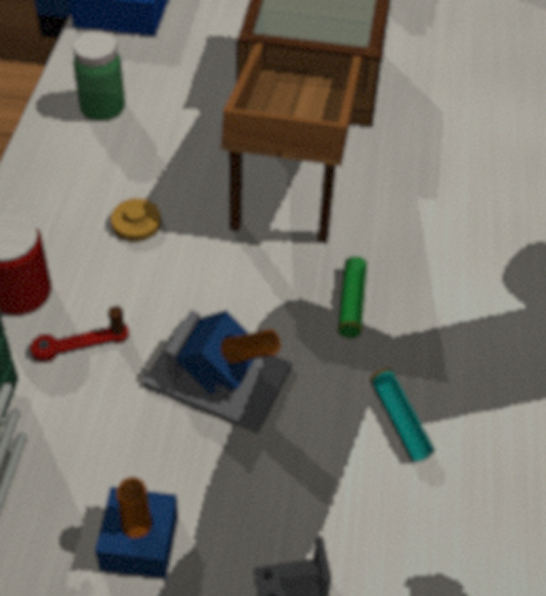

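The top view shows the blue slanted rack with the amber tube at full-image pixel (192,198), mouth toward the lower left. Look-alikes in the top view:
- spare amber tube in the upright square stand, (129,173)
- turquoise tube lying down, (192,255)
- green tube lying down, (240,231)

By the description I choose the leaning amber tube at (192,198). Next I fit its axis and check it in a close crop.

```bash
cat > fit.py <<'E'
from h import *
from scipy.optimize import least_squares
np.set_printoptions(precision=4,suppress=True)
def amber(p): 
    h=cv2.cvtColor(p['image'],cv2.COLOR_BGR2HSV);return (h[...,0]>4)&(h[...,0]<20)&(h[...,1]>150)&(h[...,2]>50)
pts=[];pics={}
for n,(x0,x1,y0,y1) in dict(top=(180,206,182,212),side=(240,278,250,278)).items():
    p=vision.camera(n);pics[n]=p;m=np.zeros((384,512),bool);m[y0:y1,x0:x1]=1
    m&=amber(p)&(p['z_map']>0)
    m=cv2.erode(m.astype(np.uint8),np.ones((2,2)))>0
    c=cloud(p)[m];c=c[c[:,2]>.075];print(n,len(c),c.min(0),c.max(0),c.mean(0));pts.append(c)
for name,P in(('top',pts[0]),('side',pts[1]),('both',np.vstack(pts))):
    def res(q):
        a=np.array([np.cos(q[2]),np.sin(q[2]),1])/2**.5
        d=P-[q[0],q[1],.11];return np.linalg.norm(np.cross(d,a),axis=1)-.015
    s=least_squares(res,[.55,.235,2.7],loss='soft_l1',f_scale=.003);q=s.x
    a=np.array([np.cos(q[2]),np.sin(q[2]),1])/2**.5
    t=(P-[q[0],q[1],.11])@a
    print(name,q,'rms',np.std(s.fun),'axis t range',np.percentile(t,[1,99]),'mouth',np.array([q[0],q[1],.11])+a*np.percentile(t,99),'a',a)
p=pics['top']
q0=np.array([q[0],q[1],.11])
print(proj(p,[q0-a*.05,q0+a*.04]),proj(pics['side'],[q0-a*.05,q0+a*.04]))
# mouth from block: face plane
out=[]
for n,(cx,cy) in dict(top=(192,198),side=(258,264)).items():
    im=pics[n]['image'].copy()
    u=proj(pics[n],[q0-a*.05,q0+a*.04]); 
    im=cv2.resize(im[cy-32:cy+32,cx-32:cx+32],(380,380),interpolation=cv2.INTER_CUBIC)
    u=((u-[cx-32,cy-32])*380/64).astype(int)
    cv2.line(im,tuple(map(int,u[0])),tuple(map(int,u[1])),(255,255,255),1);out.append(im)
cv2.imwrite('pics/crop.png',np.hstack(out))
# hopper walls
c=cloud(p); 
for z0,z1 in((.18,.2),(.2,.22)):
    m=(c[...,2]>z0)&(c[...,2]<z1)&(c[...,0]>.4)&(c[...,0]<.7)&(c[...,1]<.06)&(c[...,1]>-.18)&(p['z_map']>0)
    print('walls',z0,m.sum(),c[m].min(0),c[m].max(0))
    for l in(0,-.03,-.06,-.1):
        k=m&(abs(c[...,1]-l)<.006); 
        if k.any():
            x=np.sort(c[k][:,0]);print(l,x)
E
python3 fit.py
```

```text
top 144 [0.5269 0.2128 0.0754] [0.5872 0.2485 0.1238] [0.5563 0.228  0.0998]
side 204 [0.5271 0.2253 0.0762] [0.5872 0.2562 0.1239] [0.5546 0.2423 0.0994]
top [0.5402 0.2372 2.8664] rms 0.0016491751718092302 axis t range [-0.0576  0.0059] mouth [0.5362 0.2383 0.1142] a [-0.6805  0.1921  0.7071]
side [0.5407 0.2396 2.847 ] rms 0.001593561770502553 axis t range [-0.0529  0.0076] mouth [0.5356 0.2412 0.1154] a [-0.6766  0.2053  0.7071]
both [0.5414 0.2387 2.8468] rms 0.001868363152306046 axis t range [-0.0558  0.008 ] mouth [0.5359 0.2404 0.1157] a [-0.6766  0.2054  0.7071]
[[193.2755 192.9357]
 [183.4529 210.0111]] [[252.4225 264.9345]
 [277.7247 259.2841]]
walls 0.18 313 [ 0.4844 -0.1127  0.18  ] [ 0.6359 -0.0078  0.2   ]
-0.03 [0.4855 0.4857 0.4857 0.486  0.4933 0.6249 0.6259 0.6262 0.6264]
-0.06 [0.4851 0.4852 0.4852 0.4853 0.4871 0.4871 0.4872 0.4873 0.49   0.49
 0.4902 0.4903 0.4904 0.4929 0.493  0.493  0.4932 0.6238 0.6246 0.6254
 0.6254 0.6257 0.6262 0.6265 0.6269 0.6274 0.6292 0.6296 0.6301 0.6321
 0.6324 0.6325 0.6332]
-0.1 [0.4847 0.4847 0.4847 0.4848 0.4875 0.4875 0.4878 0.4902 0.4902 0.4903
 0.4905 0.4932 0.4933 0.4934 0.6249 0.6249 0.6252 0.6281 0.6283 0.6284
 0.6284 0.6309 0.6319 0.634  0.6341 0.6342]
walls 0.2 270 [ 0.4867 -0.0471  0.2001] [ 0.6348 -0.0143  0.2138]
-0.03 [0.4869 0.4869 0.4871 0.4874 0.4897 0.4899 0.49   0.4901 0.4926 0.4927
 0.4929 0.4952 0.4952 0.4957 0.4958 0.4983 0.501  0.504  0.5068 0.5098
 0.5128 0.5155 0.5184 0.521  0.5238 0.5267 0.5298 0.5323 0.5356 0.5356
 0.5385 0.5387 0.5409 0.5411 0.5438 0.5447 0.5464 0.5467 0.5494 0.55
 0.5528 0.5528 0.555  0.5553 0.5587 0.5587 0.5608 0.561  0.5639 0.5642
 0.5669 0.5669 0.5693 0.5698 0.5726 0.5731 0.5752 0.5758 0.5778 0.5818
 0.5843 0.5872 0.5906 0.593  0.5962 0.5988 0.6021 0.6048 0.6078 0.6103
 0.6138 0.6163 0.619  0.6227 0.6253 0.6263 0.6263 0.627  0.6274 0.6285
 0.6287 0.6298 0.6308 0.6313 0.6319 0.6337 0.6342 0.6342 0.6344]
```

View pics/crop.png

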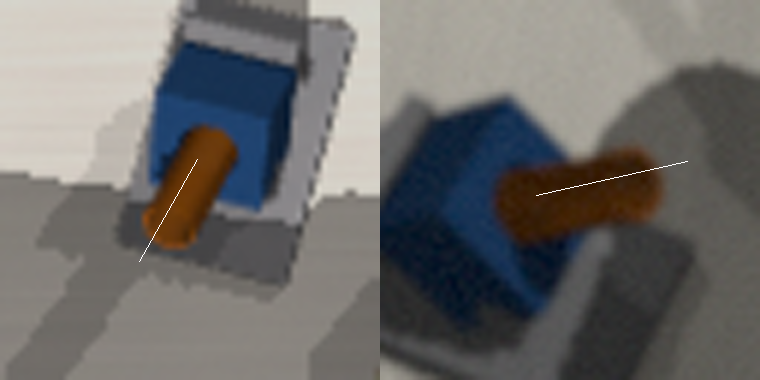

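```bash
cat > tri.py <<'E'
from h import *
np.set_printoptions(precision=4,suppress=True)
P={};L={}
for n,(x0,x1,y0,y1) in dict(top=(178,208,182,214),side=(240,280,248,280)).items():
    p=vision.camera(n);P[n]=p
    h=cv2.cvtColor(p['image'],cv2.COLOR_BGR2HSV)
    m=((h[...,0]<22)&(h[...,1]>130)&(h[...,2]>40)).astype(np.uint8)
    z=np.zeros_like(m);z[y0:y1,x0:x1]=m[y0:y1,x0:x1]
    k,lab,st,ce=cv2.connectedComponentsWithStats(z);i=1+np.argmax(st[1:,4]);z=lab==i
    v,u=np.nonzero(z);pc=np.c_[u,v].astype(float)
    r=cv2.minAreaRect(pc.astype(np.float32));print(n,st[i],ce[i],r)
    c=pc.mean(0);e=np.linalg.eigh(np.cov((pc-c).T))[1][:,1]
    t=(pc-c)@e;L[n]=(c,e,t.min(),t.max());print(c,e,t.min(),t.max())
    cl=cloud(p)[z];print(' reproj err',np.abs(proj(p,cl)-pc).max(), 'depth pts mean',cl.mean(0), 'zmap 0:',(p['z_map'][z]==0).sum())
def ray(p,px):
    a=w(p,px,.3);b=w(p,px,0.);return a,(b-a)/np.linalg.norm(b-a)
N=[];O=[]
for n in P:
    c,e,_,_=L[n];o,d1=ray(P[n],c);cam=-cv2.Rodrigues(np.array(P[n]['rvec'],float))[0].T@np.array(P[n]['tvec'],float).ravel()
    d2=ray(P[n],c+8*e)[1];nn=np.cross(d1,d2);N.append(nn/np.linalg.norm(nn));O.append(cam)
a=np.cross(*N);a/=np.linalg.norm(a);a*=np.sign(a[2])
q=np.linalg.lstsq(np.array(N),np.array([N[i]@O[i] for i in(0,1)]),rcond=None)[0]
q=q+a*(.1-q[2])/a[2]
print('axis at z=.1',q,'dir',a,'tilt deg',np.degrees(np.arccos(a[2])),'az',np.degrees(np.arctan2(a[1],a[0])))
for n in P:
    f=vision.place_of(P[n],'tube_mouth');print(n,[(d['position'],d['score']) for d in f])
    c,e,t0,t1=L[n];print(n,'ends',c+e*t0,c+e*t1,'proj mouth z .12',proj(P[n],[q+a*(z-.1)/a[2] for z in(.08,.1,.11,.12,.13)]))
E
python3 tri.py
```

```text
top [184 187  16  21 185] [191.4649 197.3514] ((191.20001220703125, 197.1000213623047), (9.391485214233398, 21.466251373291016), 26.56505012512207)
[191.4649 197.3514] [-0.4758  0.8795] -10.858643346732276 10.610866005093879
 reproj err 1.1368683772161603e-13 depth pts mean [0.5578 0.2298 0.0989] zmap 0: 0
side [246 257  27  16 283] [259.1484 264.4417] ((259.1007995605469, 264.4788513183594), (11.382079124450684, 26.67835807800293), 78.11134338378906)
[259.1484 264.4417] [-0.9806  0.1962] -13.277093586007444 13.39479299317383
 reproj err 1.1368683772161603e-13 depth pts mean [0.5573 0.2409 0.0988] zmap 0: 0
axis at z=.1 [0.545  0.2365 0.1   ] dir [-0.6957  0.2015  0.6895] tilt deg 46.40788924913435 az 163.846863586037
top [([176.8, 263.3], 0.79), ([187.2, 204.0], 0.75), ([255.3, 230.0], 0.72)]
top ends [196.6317 187.8007] [186.4159 206.684 ] proj mouth z .12 [[192.2926 195.8213]
 [189.2819 201.3865]
 [187.7342 204.2472]
 [186.1573 207.1622]
 [184.5502 210.1328]]
side [([340.9, 315.1], 0.86), ([275.6, 164.1], 0.71), ([310.8, 221.7], 0.66), ([271.1, 261.6], 0.65)]
side ends [272.1674 261.8363] [246.014  267.0702] proj mouth z .12 [[256.4261 264.9865]
 [264.62   263.3467]
 [268.8302 262.5041]
 [273.1188 261.6459]
 [277.4879 260.7716]]
```

The crop shows the amber tube in the slanted blue rack, brass band hidden, mouth at top-view pixel ≈(187,205). Triangulation puts the mouth at about (0.533, 0.240, 0.115), which agrees with the known geometry (92 mm block top gives a mouth height of 0.1147). I'll grasp 30 mm below the mouth with the tool pointing down.

```bash
python3 -m creep '[[[-30,-7,2],[0,0,0]],[[-45,-10,4],[0,0,0]],[[-45,-10,4],[0,0,0]],[[-45,-10,4],[0,0,0]],[[-45,-10,4],[0,0,0]],[[-45,-10,4],[0,0,0]],[[-45,-10,4],[0,0,0]],[[-45,-10,4],[0,0,0]],[[-45,-10,4],[0,0,0]],[[-40,-9,3],[0,0,0]],[[-20,-4,0],[0,0,-0.047]],[[0,0,0],[0,0,0]]]' 60
cat > st.py <<'E'
from h import *
np.set_printoptions(precision=4,suppress=True)
o=bot.get_obs();Rm=R.from_quat(o['tool_rot']).as_matrix()
print(o['clock'],'p',o['eef_pos'],'x',Rm[:,0],'y',Rm[:,1],'z',Rm[:,2],'q',o['joint_pos'],'f',o['ft_force'],o['grip_width'],o['grasp_force'])
E
python3 st.py
python3 - <<'E'
from h import *
o=bot.get_obs();Rm=R.from_quat(o['tool_rot']).as_matrix()
print((np.array([.5535,.2345,.0745])-o['eef_pos'])@Rm*1000)
p=vision.camera('side');cv2.imwrite('pics/s2.png',cv2.resize(p['image'][180:330,180:380],None,fx=3,fy=3,interpolation=cv2.INTER_CUBIC))
E
```

```text
clock: 3.0
eef_pos: [0.5553, 0.2339, 0.1937]
tool_rot: [0.14, 0.99, -0.0, -0.0]
ft_force: [-0.4, 0.0, -0.2]
grip_width: 0.0599
grasp_force: 0.0
3.0 p [0.5553 0.2339 0.1937] x [-0.9606  0.278   0.0004] y [ 0.278   0.9606 -0.0003] z [-0.0005 -0.0002 -1.    ] q [0.3986 0.463  0.2276 1.336  0.0001 0.6803] f [-0.3825  0.0341 -0.1798] 0.059928885720583726 0.0
[1.86793585e+00 1.14558089e-01 1.19190179e+02]
```

View pics/s2.png

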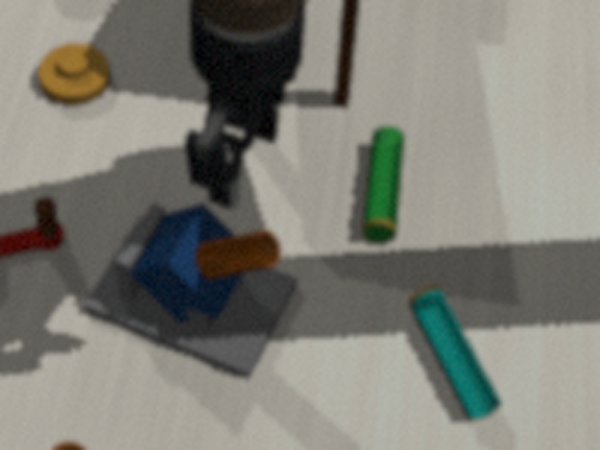

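The open gripper stands over the leaning tube (tube at crop pixel (240,255)), clear of everything. Now I descend.

```bash
python3 -m creep '[[[2,0,25],[0,0,0]],[[0,0,30],[0,0,0]],[[0,0,25],[0,0,0]],[[0,0,20],[0,0,0]],[[0,0,13],[0,0,0]],[[0,0,6],[0,0,0]],[[0,0,0],[0,0,0]]]'
python3 - <<'E'
from h import *
for n in('top','side'):
    p=vision.camera(n);g=proj(p,[bot.get_obs()['eef_pos']])[0]
    print(n,g)
    c=(int(g[0])-30,int(g[1])-30)
    im=cv2.resize(p['image'][c[1]:c[1]+60,c[0]:c[0]+60],(390,390),interpolation=cv2.INTER_CUBIC)
    a=im if n=='top' else np.hstack([a,im])
cv2.imwrite('pics/g1.png',a)
E
```

```text
clock: 3.92
eef_pos: [0.5523, 0.2358, 0.0755]
tool_rot: [0.139, 0.99, 0.0, 0.0]
ft_force: [-0.1, 0.2, -0.1]
grip_width: 0.0602
grasp_force: 0.0
top [190.8717576  199.92973824]
side [261.14763726 268.43986205]
```

View pics/g1.png

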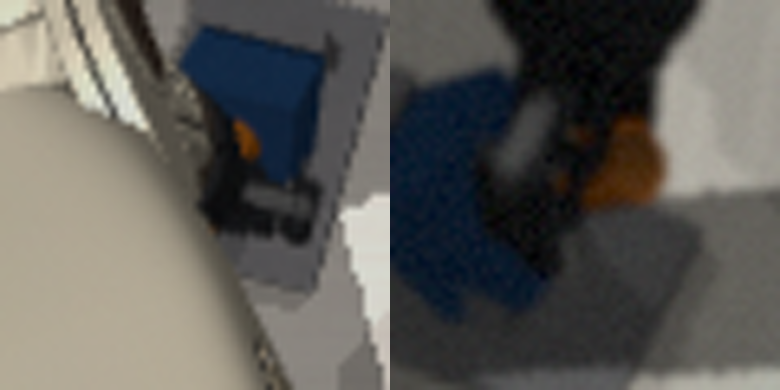

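The tube sits between the fingers, with its mouth sticking out in front at (640,165) in the side crop. Now I close on it.

```bash
python3 -m creep '[[[0,0,0],[0,0,0]],[[0,0,0],[0,0,0]],[[0,0,0],[0,0,0]],[[0,0,0],[0,0,0]],[[0,0,0],[0,0,0]],[[0,0,0],[0,0,0]]]' 0; python3 st.py
```

```text
clock: 4.78
eef_pos: [0.5527, 0.2357, 0.076]
tool_rot: [0.139, 0.99, 0.0, 0.0]
ft_force: [-1.2, 0.3, 6.0]
grip_width: 0.0277
grasp_force: 59.1
4.775 p [0.5527 0.2357 0.076 ] x [-0.9614  0.2752 -0.0008] y [0.2752 0.9614 0.0007] z [ 0.001   0.0005 -1.    ] q [0.403  0.5413 0.0356 1.064  0.     0.6818] f [-1.2086  0.3401  6.0292] 0.027716450704073133 59.06846475088969
```

```bash
python3 -m creep '[[[2,0,-2],[0,0,0]],[[4,0,-4],[0,0,0]],[[7,0,-7],[0,0,0]],[[9,0,-9],[0,0,0]],[[9,0,-9],[0,0,0]],[[9,0,-9],[0,0,0]],[[8,0,-8],[0,0,0]],[[6,0,-6],[0,0,0]],[[3,0,-3],[0,0,0]],[[0,0,0],[0,0,0]],[[0,0,0],[0,0,0]]]'; python3 st.py;python3 - <<'E'
from h import *
p=vision.camera('side');g=proj(p,[bot.get_obs()['eef_pos']])[0].astype(int)
cv2.imwrite('pics/d1.png',cv2.resize(p['image'][g[1]-60:g[1]+60,g[0]-60:g[0]+60],(480,480),interpolation=cv2.INTER_CUBIC))
E
```

```text
clock: 6.15
eef_pos: [0.4976, 0.251, 0.132]
tool_rot: [0.139, 0.99, -0.0, -0.0]
ft_force: [-1.0, 0.3, -1.9]
grip_width: 0.0278
grasp_force: 59.9
6.15 p [0.4976 0.251  0.132 ] x [-0.9613  0.2754  0.0003] y [ 0.2754  0.9613 -0.0004] z [-0.0004 -0.0003 -1.    ] q [ 0.4672  0.4137 -0.0153  1.1423 -0.0001  0.7462] f [-1.0288  0.273  -1.8813] 0.027766661391287948 59.922604335006326
```

View pics/d1.png

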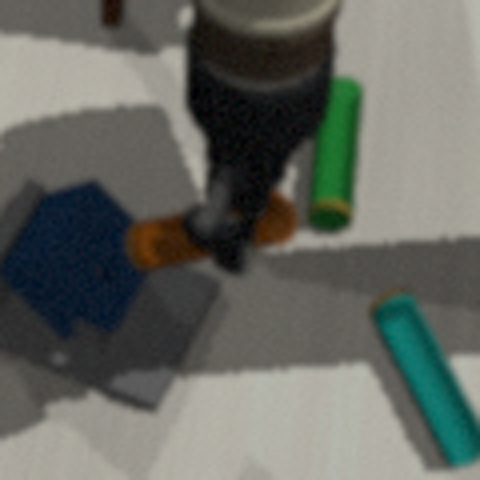

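The tube is out of the socket (80 mm withdrawn, mouth up), and the force reading matches its weight. Next I raise it and carry it over the inlet.

```bash
python3 -m creep '[[[0,0,-10],[0,0,0]],[[0,0,-20],[0,0,0]],[[0,0,-30],[0,0,0]],[[0,0,-30],[0,0,0]],[[0,0,-30],[0,0,0]],[[-5,-8,-20],[0,0,0]],[[-12,-20,-10],[0,0,0]],[[-20,-30,0],[0,0,0]],[[-22,-34,0],[0,0,0]],[[-22,-34,0],[0,0,0]],[[-22,-34,0],[0,0,0]],[[-22,-34,0],[0,0,0]]]' && python3 -m creep '[[[-22,-34,0],[0,0,0]],[[-22,-34,0],[0,0,0]],[[-14,-20,0],[0,0,0]],[[-5,-8,0],[0,0,-0.05]],[[0,0,0],[0,0,-0.1]],[[0,0,0],[0,0,-0.12]],[[0,0,0],[0,0,-0.12]],[[0,0,0],[0,0,-0.1]],[[0,0,0],[0,0,-0.04]],[[0,0,0],[0,0,0]]]'; python3 st.py
```

```text
clock: 7.7
eef_pos: [0.5648, 0.0289, 0.283]
tool_rot: [0.139, 0.99, 0.0, 0.0]
ft_force: [1.3, -0.4, -1.7]
grip_width: 0.0275
grasp_force: 59.9
clock: 8.95
eef_pos: [0.5986, -0.079, 0.2826]
tool_rot: [-0.125, 0.992, 0.0, 0.0]
ft_force: [0.1, 0.4, -1.4]
grip_width: 0.028
grasp_force: 59.8
8.95 p [ 0.5986 -0.079   0.2826] x [-0.9686 -0.2486 -0.0001] y [-0.2486  0.9686  0.0002] z [ 0.0001  0.0002 -1.    ] q [-0.1313  0.445   0.4283  1.5541  0.0002 -0.3825] f [ 0.0715  0.3633 -1.4257] 0.027992492550964247 59.82395194005221
```

```bash
python3 -m creep '[[[0,0,0],[0,-0.04,0]],[[0,0,0],[0,-0.08,0]],[[0,0,0],[0,-0.1,0]],[[0,0,0],[0,-0.12,0]],[[0,0,0],[0,-0.1,0]],[[0,0,0],[0,-0.06,0]],[[0,0,0],[0,-0.02,0]],[[2,0,10],[0,0,0]],[[4,-1,18],[0,0,0]],[[4,0,18],[0,0,0]],[[3,0,11],[0,0,0]],[[1,0,3],[0,0,0]]]'; python3 st.py;python3 - <<'E'
from h import *
for n in('side','top'):
    p=vision.camera(n);g=proj(p,[bot.get_obs()['eef_pos']])[0].astype(int)
    im=cv2.resize(p['image'][g[1]-50:g[1]+50,g[0]-50:g[0]+50],(395,395),interpolation=cv2.INTER_CUBIC)
    a=im if n=='side' else np.hstack([a,im])
cv2.imwrite('pics/h1.png',a)
E
```

```text
clock: 10.45
eef_pos: [0.6159, -0.0755, 0.2218]
tool_rot: [-0.121, 0.959, 0.033, 0.254]
ft_force: [-0.3, 0.1, -1.7]
grip_width: 0.0282
grasp_force: 59.9
10.45 p [ 0.6159 -0.0755  0.2218] x [-0.8417 -0.2159 -0.4949] y [-0.2491  0.9685  0.0011] z [ 0.4791  0.1242 -0.8689] q [-0.2362  0.1577 -0.2609  0.6865  0.235  -0.4316] f [-0.3417  0.087  -1.7122] 0.028161421696980014 59.88882054341957
```

View pics/h1.png

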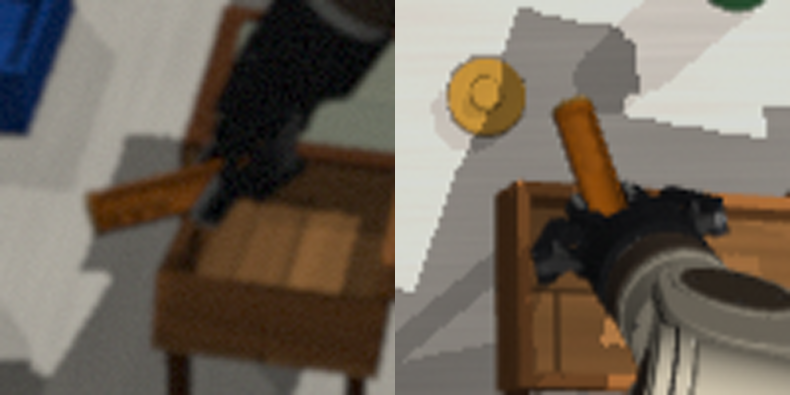

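The side view shows the tube still gripped and nearly level, base out beyond the far wall. The top view shows the mouth over the inlet trough. Now I tip it slowly.

```bash
python3 -m creep '[[[0,0,1],[0,-0.05,0]],[[0,0,1],[0,-0.06,0]],[[0,0,1],[0,-0.06,0]],[[0,0,1],[0,-0.06,0]],[[0,0,1],[0,-0.06,0]],[[0,0,1],[0,-0.05,0]],[[0,0,1],[0,-0.05,0]],[[0,0,0],[0,-0.05,0]],[[0,0,0],[0,-0.05,0]],[[0,0,0],[0,-0.05,0]],[[0,0,0],[0,-0.05,0]],[[0,0,0],[0,-0.03,0]]]'; python3 -m creep '[[[0,0,0],[0,0,0]],[[0,0,0],[0,0,0]],[[0,0,0],[0,0,0]],[[0,0,0],[0,0,0]],[[0,0,0],[0,0,0]],[[0,0,0],[0,0,0]],[[0,0,0],[0,0,0]],[[0,0,0],[0,0,0]]]'; python3 st.py;python3 - <<'E'
from h import *
for n in('side','top'):
    p=vision.camera(n);g=proj(p,[bot.get_obs()['eef_pos']])[0].astype(int)
    for b in('ball1_center',):print(n,[(np.round(d['position']),round(d['score'],2),w(p,d['position']).round(3)) for d in vision.place_of(p,b)])
    r=(g[1]-80,g[0]-40); r=(max(r[0],0),r[1])
    im=cv2.resize(p['image'][r[0]:r[0]+130,r[1]:r[1]+130],(395,395),interpolation=cv2.INTER_CUBIC)
    a=im if n=='side' else np.hstack([a,im])
cv2.imwrite('pics/p1.png',a)
E
```

```text
clock: 12.05
eef_pos: [0.6206, -0.0752, 0.2191]
tool_rot: [-0.106, 0.835, 0.067, 0.536]
ft_force: [0.9, 0.8, -0.5]
grip_width: 0.028
grasp_force: 60.0
clock: 13.05
eef_pos: [0.6202, -0.0748, 0.2179]
tool_rot: [-0.105, 0.835, 0.068, 0.535]
ft_force: [-0.0, -0.7, -0.4]
grip_width: 0.0278
grasp_force: 60.0
13.05 p [ 0.6202 -0.0748  0.2179] x [-0.4045 -0.1038 -0.9086] y [-0.2486  0.9686  0.    ] z [ 0.8801  0.2259 -0.4176] q [-0.3858  0.1733 -0.858  -0.5118  0.571  -0.2997] f [-0.0251 -0.6525 -0.3911] 0.027836456434078418 59.971709148958325
side []
top []
```

View pics/p1.png

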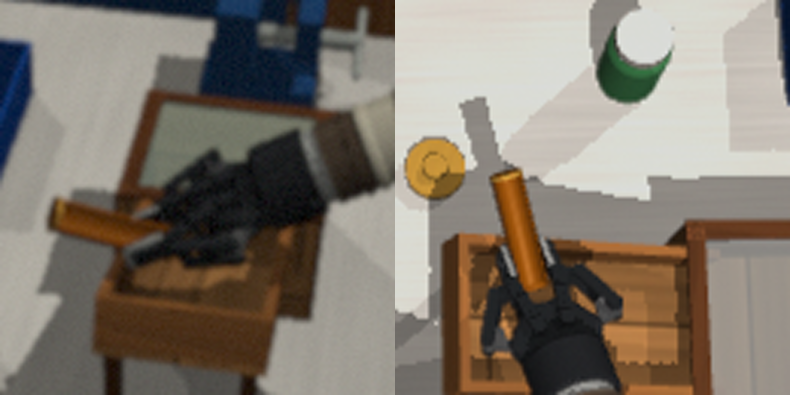

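The tube is tipped about 20° below level over the trough: base at (60,210) in the side view, mouth at (540,290) in the top view. No balls are visible in the trough. I'll raise it and look into the chute and crate.

```bash
python3 -m creep '[[[-4,0,-2],[0,0,0]],[[-10,0,-5],[0,0,0]],[[-12,0,-5],[0,0,0]],[[-12,0,-5],[0,0,0]],[[-10,0,-5],[0,0,0]],[[-4,0,-2],[0,0,0]],[[0,0,0],[0,0,0]],[[0,0,0],[0,0,0]],[[0,0,0],[0,0,0]],[[0,0,0],[0,0,0]]]'; python3 st.py
python3 - <<'E'
from h import *
p=vision.camera('top');q=vision.camera('side')
for x in(p,q):
    for b in('ball1_center','ball2_center'):print([(np.round(d['position']),round(d['score'],2),w(x,d['position']).round(3)) for d in vision.place_of(x,b)])
    print(proj(x,[[.56,-.075-.28,.008],[.46,-.265,.136],[.66,-.445,.136]]))
u=proj(p,[[.56,-.2,.1]])[0].astype(int)
a=cv2.resize(p['image'][u[1]-45:u[1]+45,u[0]-50:u[0]+90],(792,509),interpolation=cv2.INTER_CUBIC)
cv2.imwrite('pics/c1.png',cv2.convertScaleAbs(a,alpha=1.3))
E
```

```text
clock: 14.5
eef_pos: [0.62, -0.0748, 0.2746]
tool_rot: [-0.105, 0.835, 0.068, 0.535]
ft_force: [-0.4, 0.1, -1.8]
grip_width: 0.028
grasp_force: 60.0
14.5 p [ 0.62   -0.0748  0.2746] x [-0.4052 -0.1035 -0.9083] y [-0.2486  0.9686  0.0005] z [ 0.8798  0.226  -0.4182] q [-0.3859  0.0426 -0.7808 -0.3031  0.5711 -0.2997] f [-0.4103  0.1377 -1.7668] 0.027995730203608023 59.97153841657564
[]
[(array([201., 189.]), 0.16, array([0.586, 0.202, 0.079]))]
[[371.33241865 196.31066106]
 [355.03314911 224.39383682]
 [410.27876496 157.37997608]]
[]
[]
[[287.34838902 132.03941477]
 [319.3921516  121.73176276]
 [262.42363744  80.60446805]]
```

View pics/c1.png

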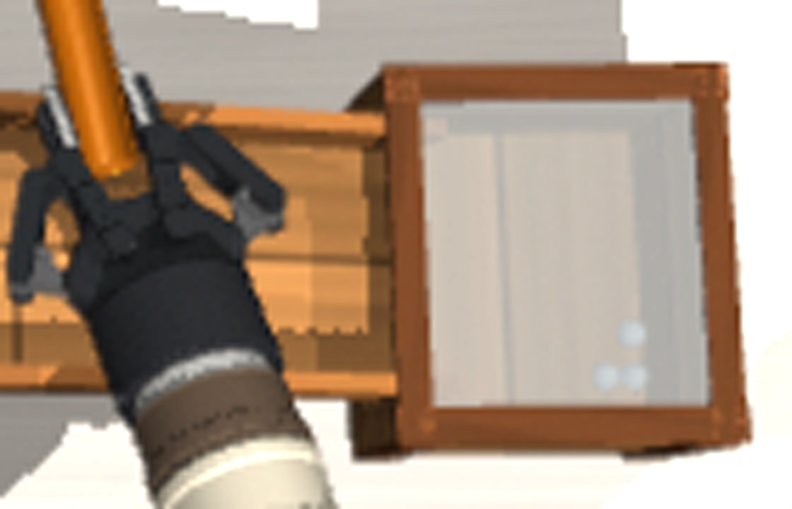

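All three balls lie in the crate's corner, at (632,333), (607,376) and (632,376) in the crop. The tube is held about 20° mouth-down, well above the inlet and clear of the chute, so I hand the job in.

```bash
python3 -c "
from h import *
print(bot.get_obs()['joint_vel'].round(3)); print(workorder.job_done())"
```

```text
[ 0.001 -0.003 -0.     0.    -0.001  0.   ]
the job is handed in; nothing more can be done
None
```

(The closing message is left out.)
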